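# Change the air filter cartridge and hold the cap home

### The job

The plasma cutter's air filter is open for service: lower the clean white cartridge gently down into the filter tower, without dropping it, and let go of it. Then set the blue knurled cap over the tower's neck, turn it, without forcing it, until its hidden slots drop over the three pins, and push it fully home on the shoulder against the spring. Finish while still holding it pushed home, so that I can do up the locking screw, and leave the dirty brown cartridge, the grease jar and the wrench where they are.

Things in the scene. Friction and masses are not known exactly. Their poses are not given: they have to be found in the camera images.
- tower: Upright air filter tower fixed to the bench: aluminium body 74 mm wide on a 96 mm square base. Origin: centre of its underside, on its axis; z up. Flat shoulder 95 mm above the origin, then a hollow neck. Pipe stubs (y, -y sides) and a gauge (x side, to 59 mm from the axis) stay below the shoulder; a locking-screw lug (x side, 36 to 46 mm from the axis) reaches 6 mm above it.
- mouth (a point): Centre of the neck's open rim, on the tower's axis, 125 mm above the tower's origin. The neck is 30 mm long, 47 mm outside (tapered at the rim) and 39 mm inside; the round chamber within is 39 mm wide and ends on a spring-loaded seat 90 mm below the rim.
- shoulder (a point): Centre of the flat shoulder, 95 mm above the tower's origin; the cap's lower edge stands on it when fully home. Three round radial pins, 6 mm thick, 120 degrees apart, stand out of the neck to 28.5 mm from the axis; their tops are 18 mm above the shoulder. Their angle is not known.
- spring_seat (a joint): How far the seat at the bottom of the chamber is pushed down, m: 0 relaxed, 0.008 with the cartridge in and the cap fully home, stop at 0.010. The spring pushes up with 3.2 N at 0 (more than the cartridge's weight) and 10.4 N at 0.008.
- cartridge: Clean cartridge, white with pale grey ends, upright in one of the two holes of the wooden stand: 34 mm in diameter and 88 mm long with a rounded foot, then a pull stem 16 mm in diameter and 32 mm long; 120 mm in all, 0.10 to 0.17 kg. Origin: centre of its foot; z up along the stem. On the relaxed seat its stem stands 30 mm out of the neck.
- cap: Blue knurled bayonet cap, a round cup standing open side down on the bench, 66 mm in diameter, 57 mm high, 0.14 to 0.24 kg. Origin: centre of its open lower edge; z up. Inside, the skirt is 58.6 mm wide; from 8 to 24 mm up, a land narrows the bore to 50 mm. Three slots through the land, 10 mm wide, 120 degrees apart, are hidden and at no known angle: find them by turning.
- crown (a point): Centre of the underside of the cap's crown, 52 mm above its lower edge. Slots off the pins, the land rests on them, the cap's lower edge 10 mm above the shoulder. Slots over the pins (good to about 4 degrees either way) it drops 2 mm on to the cartridge's stem; from there a push growing to about 9 N brings it home, 8 mm lower. Let go, it rises again.
- stand: Wooden block, 190 x 85 x 42 mm, fixed, with two blind holes 38 mm wide and 32 mm deep, 50 mm either side of its origin along its own x. Origin: centre of its underside.
- used_cartridge: Dirty brown cartridge of the same shape in the stand's other hole; to be left alone. Origin: centre of its foot.
- grease_jar: Amber grease jar with a red lid, 48 mm in diameter, 48 mm high; to be left alone. Origin: centre of its underside.
- wrench: Steel wrench, 170 mm long, lying on the bench; to be left alone. Origin: on its underside, near the middle of its length; it lies along its x.
Not all that is in view belongs to the job. Leave any yellow look-alike of the cartridge alone.

How it is judged (in metres and radians):
On the way:
1. the white cartridge stands upright on the seat in the tower's chamber, let go (horizontal distance between cartridge and tower below 0.006 m and z of cartridge in the frame of tower below 0.038 m and angle between cartridge's own z axis and vertical below 0.1 rad and contact force between the fingers and cartridge below 0.1 N), for 0.3 s.
At the end, for the whole second after the job is handed in: Through the last second the gripper's fingers hold the cap (more than 2 N) and keep it pushed home: its lower edge within 2 mm of the shoulder, centred within 3 mm, upright within 0.05 rad and still, with the white cartridge in the chamber under it and the spring seat pushed down more than 6 mm (z of cap in the frame of tower below 0.097 m and horizontal distance between cap and tower below 0.003 m and angle between cap's own z axis and vertical below 0.05 rad and value of joint spring_seat above 0.006 m and horizontal distance between cartridge and tower below 0.006 m and z of cartridge in the frame of tower below 0.031 m and contact force between the fingers and cap above 2 N and linear speed of cap below 0.01 m/s); the arm keeps its last pose, push and grip.
It fails at once if the white cartridge falls into the tower (faster than 0.35 m/s inside it) (horizontal distance between cartridge and tower below 0.02 m and z of cartridge in the frame of tower below 0.125 m and linear speed of cartridge above 0.35 m/s).
It fails at once if the white cartridge is pressed hard against the tower (over 30 N) (contact force between cartridge and tower above 30 N).
It fails at once if the cap is forced on the tower (over 100 N of contact force in all) (contact force between cap and tower above 100 N).
It fails at once if the dirty cartridge, the grease jar or the wrench is disturbed (moved more than 15 mm) (distance of any of used_cartridge, grease_jar, wrench from where it was at the start of the episode above 0.015 m).
It also fails if it takes over 72 s, if anything falls off the work surface, if the arm or the gripper's body presses on something with over 40 N, if the wrist force passes 120 N, or if a joint passes its speed limit or range.

### The arm

A 6-joint arm with a two-finger parallel gripper is mounted at the origin on the work surface. World frame = base frame: x ahead of the robot, y to its left, z up, the work surface at z = 0. Lengths are in mm, angles in degrees, forces in N, time in s.
With the tool pointing down it reaches from about 350 to 875 mm from the base axis. Payload 15.5 kg.
Tool frame: the origin (TCP) lies between the finger pads; the fingertips stand 17 mm ahead of it and the grasp point (between the pads) lies 2 mm behind it; z points along the fingers, x is the direction in which the jaws open and shut, and the axes are right-handed (so a half turn about z gives the same grasp; the last joint's range is limited). The gripper opens to 85 mm and grips with 20 to 120 N. Pads are 22 mm wide; open, the fingers measure 114 mm over their backs; the gripper's body (76 mm by 85 mm) begins 54 mm behind the grasp point. The pads swing forward as they close: fully open they stand 13 mm farther back than shut.
Start: joints at [-70.56, 28.281, 77.091, -0, 74.628, -5.472], TCP at [263.269, -566.847, 248.277] pointing down, gripper open.
Joint ranges: [-166.48, 166.48], [-47.26, 123.95], [12.59, 153.08], [-70.14, 250.14], [6.76, 159.57], [-176.63, 176.63]. Speed limits (degrees/s): [108.29, 108.29, 147.25, 172.46, 172.46, 172.46].

### API

Orientations are given as a 3x3 rotation matrix whose columns are the frame's x, y, z axes.
In Python, from workcell import env gives the robot as it stands.
- The arm moves only by the tool step_arm, never from a script. Its argument "steps" is a list of rows, each a list of 3 entries, a list of its own where there are three numbers: the shift along the tool's x, y, z in units of 0.1 m (1.0 is 0.1 m), then the turn about the tool's z in units of 1.5 rad (1.0 is 1.5 rad), then the closure, from 0 (fully open) to 1 (shut). In form: [[[dx, dy, dz], spin, claw], ...]. A call has 1 to 20 rows; each row is the pose to reach, as a shift and turn from the pose measured when the call began, along the tool's axes at that moment; what a row does not reach only later rows make up. A row lasts 1/10 s, in which the tool goes at most 50 mm and 8.59 degrees, less where a joint would pass 70% of its speed; a pose out of reach is approached as far as the arm can. A call with a number of a shift or a turn outside -1 to 1 is refused whole. A call with a gripper value outside its range is refused whole. The fingers move at their own pace and stop on an object; "squeeze" is the grip in N (left out, the last holds). Time passes only in rows, so rows that repeat a pose let the fingers close. It gives the time, the measured TCP pose, the force and the opening at its end, in the units of the state.
- env.observe(): the state, without advancing time (a new reading comes with each control period).
- env.read_camera(name): name is "scene" or "top" or "wrist"; returns a dict with "img" (384x512x3 uint8, blue, green, red), "depth" (384x512 float32, mm along the optical axis (not along the pixel's ray), 0 where there is no reading), "mtx" (3x3 intrinsics, pixels), "k1" (the pictures are not rectified: a ray, as slopes to the right and down, at radius r is drawn at 1 + k1 r^2 times it, then the intrinsics apply), "view" (4x4, takes a point from world to camera coordinates); the wrist camera has in their place "mount" (4x4, takes a point from camera to tool coordinates, whose origin is the TCP and whose axes are the tool frame's). Camera axes: x right, y down, z forward; pixel columns grow to the right and rows downward; lengths in mm; the calibration is good to about 2 mm. A picture is of the moment at which its call begins: read the wrist's pose just before it.
- env.job_done(): hands the job in, once; it reports no verdict.
The state is a dict: "clock": time; "joint_pos": joint angles; "joint_vel": joint speeds; "tau": joint torques, N m; "position": TCP position; "eef_rot": TCP orientation; "force": force on the tool from outside, world axes, zero at the start; "torque": the same for the moment, N m; "gripper_width": finger opening in mm.
Only numpy, scipy, OpenCV 4.12 (cv2) and the standard library are available. Lean on these libraries where they do the work, as an engineer would, in place of code of your own. Each camera call takes 0.05 s, during which the arm holds its last target. There are 200 camera calls.

## Working session

There is one attempt and no reset: what is moved stays moved. The work goes in short steps, Python scripts to look and compute and a tool call to move; the robot and the scene stay as the last step left them, time stands still between calls to the robot, and variables do not carry over. Pictures are saved under pics/ and viewed, about 8 in all and at most 12, crops included, and the job is handed in when it is done.

Besides the shell and the picture viewer there is one more tool, called after "Request:" by a JSON object that holds its "fn" and its "kwargs", one argument or row to a line. step_arm: Moves the arm, as the interface text tells. Its arguments: {"type":"object","properties":{"steps":{"type":"array","items":{"type":"array"}},"squeeze":{"type":"number"}},"required":["steps"]}

```bash
mkdir -p pics; cat > h.py <<'E'
import numpy as np, cv2
from workcell import env
def cam(n):
    s=env.observe(); c=env.read_camera(n)
    if n=="wrist":
        T=np.eye(4);T[:3,:3]=np.array(s["eef_rot"]);T[:3,3]=s["position"]
        c["c2w"]=T@np.array(c["mount"])
    else: c["c2w"]=np.linalg.inv(np.array(c["view"]))
    return c
def rays(c,uv):
    K=np.array(c["mtx"]); uv=np.atleast_2d(uv).astype(float)
    d=np.c_[(uv[:,0]-K[0,2])/K[0,0],(uv[:,1]-K[1,2])/K[1,1]]; x=d.copy()
    for _ in range(20): x=d/(1+c["k1"]*(x**2).sum(1,keepdims=True))
    return np.c_[x,np.ones(len(x))]
def plane(c,uv,z):
    r=rays(c,uv)@c["c2w"][:3,:3].T; o=c["c2w"][:3,3]
    return o+r*((z-o[2])/r[:,2])[:,None]
def cloud(c,uv):
    uv=np.atleast_2d(uv); dep=c["depth"][uv[:,1],uv[:,0]]
    p=rays(c,uv)*dep[:,None]; return (p@c["c2w"][:3,:3].T+c["c2w"][:3,3])[dep>0]
E
python3 - <<'E'
from h import *
a=cam("scene");b=cam("top")
cv2.imwrite("pics/scene.png",a["img"]);cv2.imwrite("pics/top.png",b["img"])
for c in(a,b): print(c["c2w"].round(2).tolist(),c["mtx"],c["k1"])
print(env.observe())
E
```

```text
[[0.68, 0.55, -0.48, 1144.48], [0.73, -0.51, 0.45, -459.85], [0.0, -0.66, -0.75, 930.42], [0.0, 0.0, 0.0, 1.0]] [[482.37657434   0.         258.44823805]
 [  0.         482.37657434 198.26113823]
 [  0.           0.           1.        ]] -0.010322535193919081
[[0.01, -0.97, 0.24, 399.2], [-1.0, -0.0, 0.0, -4.85], [-0.0, -0.24, -0.97, 1037.18], [0.0, 0.0, 0.0, 1.0]] [[369.27384224   0.         253.06118358]
 [  0.         369.27384224 189.06846195]
 [  0.           0.           1.        ]] -0.11224996853402906
{'clock': 0.1, 'joint_pos': array([-7.05616671e+01,  2.83094624e+01,  7.71216986e+01, -1.32266316e-03,
        7.46292635e+01, -5.46935488e+00]), 'joint_vel': array([ 0.00484323, -0.04304178, -0.03630669,  0.00578689,  0.13158637,
        0.00633306]), 'tau': array([ 3.73260162e-03, -8.83587742e+01, -3.84556067e+01,  1.85913491e-04,
        5.23246112e-03, -3.19499452e-05]), 'position': array([ 263.14581924, -566.5808955 ,  247.79121335]), 'eef_rot': array([[ 4.21162880e-01, -9.06984945e-01, -3.71954746e-04],
       [-9.06984411e-01, -4.21163037e-01,  9.87085618e-04],
       [-1.05192538e-03, -7.83666650e-05, -9.99999444e-01]]), 'force': array([ 0.83515216, -0.58465967,  0.30322923]), 'torque': array([0.0053464 , 0.00365047, 0.02666397]), 'gripper_width': 85.68290328743022}
```

View pics/scene.png

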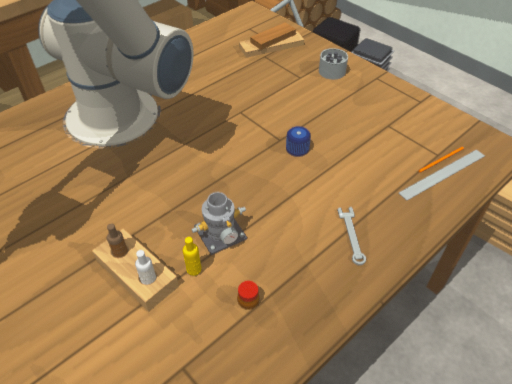

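View pics/top.png

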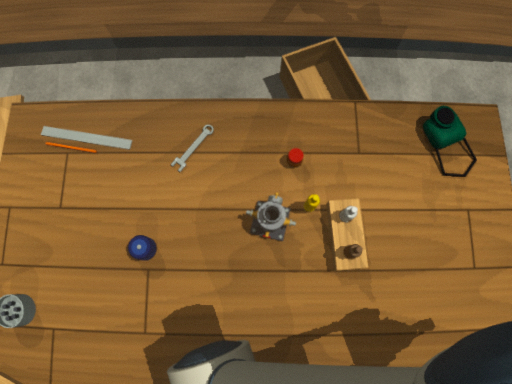

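Scene view: white cartridge at (146,268), brown one at (117,240), yellow look-alike at (192,257), tower at (218,225), cap at (298,140), jar at (248,294), wrench at (352,235). In the top view the white cartridge is at (350,213), brown (353,250), yellow (313,202), tower mouth (271,214), cap (142,247). What could be taken for the cartridge: white (350,213), brown (353,250), yellow (313,202). I choose white, in the stand.

```bash
python3 - <<'E'
from h import *
def reg(c,box,name):
    u0,v0,u1,v1=box
    g=np.stack(np.meshgrid(np.arange(u0,u1),np.arange(v0,v1)),-1).reshape(-1,2)
    d=c["depth"][g[:,1],g[:,0]]; g=g[d>0]; return g,cloud(c,g),cv2.cvtColor(c["img"],cv2.COLOR_BGR2HSV)[g[:,1],g[:,0]].astype(int)
B={"top":dict(white=(338,200,362,226),brown=(338,240,368,262),yellow=(302,190,324,214),tower=(242,190,300,242),cap=(122,230,162,266)),
"scene":dict(white=(130,246,160,288),brown=(100,220,130,262),yellow=(180,232,204,278),tower=(192,188,250,255),cap=(280,122,316,160))}
for n in B:
    c=cam(n)
    for k,b in B[n].items():
        g,p,h=reg(c,b,k); z=p[:,2]
        lim={"white":105,"brown":105,"yellow":60,"tower":112,"cap":48}[k]
        m=(z>lim)
        q=p[m]
        if m.sum()>3:
            (x,y),r=cv2.minEnclosingCircle(q[:,:2].astype(np.float32))
            print(n,k,m.sum(),"circ",round(x,1),round(y,1),round(r,1),"mean",q.mean(0).round(1),"zmax",z.max().round(1))
s=cam("scene")["img"][180:310,90:260]; t=cam("top")["img"][180:280,230:380]
cv2.imwrite("pics/crop.png",np.hstack([cv2.resize(s,(510,390)),cv2.resize(t,(290,390))]))
E
```

```text
top white 51 circ 573.7 -255.5 8.3 mean [ 572.7 -253.9  125.1] zmax 133.2
top brown 54 circ 472.4 -261.6 8.6 mean [ 472.4 -259.9  124.5] zmax 132.1
top yellow 152 circ 604.6 -158.9 17.0 mean [ 600.8 -156.    92.4] zmax 121.6
top tower 115 circ 564.2 -49.8 27.0 mean [561.9 -49.7 121.2] zmax 128.0
top cap 467 circ 481.9 303.2 33.6 mean [481.9 301.4  56.2] zmax 61.4
scene white 94 circ 577.5 -254.9 8.9 mean [ 579.4 -256.7  120.9] zmax 129.9
scene brown 91 circ 477.3 -263.0 8.7 mean [ 480.3 -264.   120.6] zmax 130.4
scene yellow 300 circ 610.8 -161.2 17.6 mean [ 615.4 -163.7   88.5] zmax 120.2
scene tower 195 circ 585.2 -93.4 70.7 mean [570.9 -51.8 119.1] zmax 127.1
scene cap 309 circ 486.9 302.5 33.4 mean [489.5 299.7  54.3] zmax 59.9
```

View pics/crop.png

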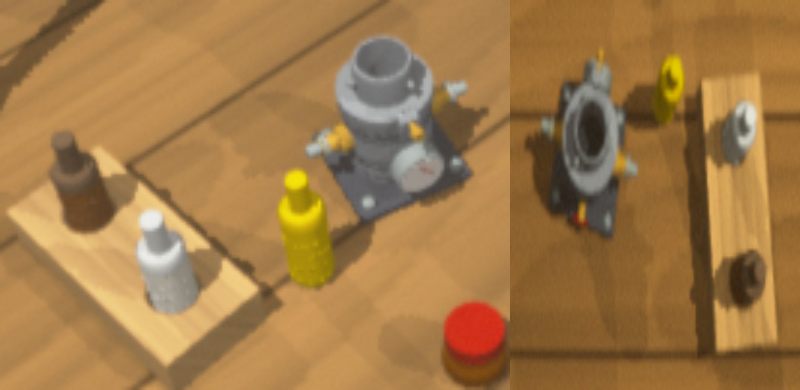

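White, clean cartridge confirmed in the crop (grey-white, stand hole next to yellow look-alike, which stands on the bench). Moving towards it, above.

Request:
{"fn": "step_arm", "kwargs": {
  "steps": [
    [[-0.19, -0.5, 0], 0, 0],
    [[-0.38, -1, 0], 0, 0],
    [[-0.38, -1, 0], 0, 0]
  ],
  "squeeze": 40
}}

```text
clock: 0.6
position: [340.6, -486.7, 248.1]
eef_rot: [[0.424, -0.906, 0.0], [-0.906, -0.424, 0.002], [-0.002, -0.001, -1.0]]
force: [-0.8, -0.3, -0.3]
gripper_width: 85.4
```

Request:
{"fn": "step_arm", "kwargs": {
  "steps": [
    [[-0.19, -0.5, 0], 0, 0.3],
    [[-0.38, -1, 0], 0, 0.3],
    [[-0.38, -1, 0], 0, 0.3]
  ]
}}

```text
clock: 0.9
position: [417.5, -406.8, 248.3]
eef_rot: [[0.426, -0.905, 0.001], [-0.905, -0.426, 0.003], [-0.002, -0.002, -1.0]]
force: [-0.9, 0.4, -0.2]
gripper_width: 60.0
```

Request:
{"fn": "step_arm", "kwargs": {
  "steps": [
    [[-0.19, -0.5, 0], 0, 0.3],
    [[-0.38, -1, 0], 0, 0.3],
    [[-0.38, -1, 0], 0, 0.3]
  ]
}}

```text
clock: 1.2
position: [494.1, -326.9, 248.6]
eef_rot: [[0.429, -0.903, 0.001], [-0.903, -0.429, 0.003], [-0.002, -0.003, -1.0]]
force: [-0.2, -0.3, 0.4]
gripper_width: 60.1
```

Request:
{"fn": "step_arm", "kwargs": {
  "steps": [
    [[-0.19, -0.3, 0], 0, 0.3],
    [[-0.38, -0.7, 0], 0, 0.3],
    [[-0.38, -0.7, 0], 0, 0.3],
    [[-0.38, -0.7, 0], 0, 0.3],
    [[-0.38, -0.7, 0], 0, 0.3]
  ]
}}

```text
clock: 1.7
position: [540.5, -263.6, 248.9]
eef_rot: [[0.428, -0.904, 0.001], [-0.904, -0.428, 0.003], [-0.002, -0.002, -1.0]]
force: [-0.3, -0.3, 0.4]
gripper_width: 59.7
```

```bash
python3 - <<'E'
from h import *
c=cam("wrist"); cv2.imwrite("pics/w1.png",c["img"])
print(env.observe()["position"],c["c2w"].round(2).tolist())
g=np.stack(np.meshgrid(np.arange(512),np.arange(384)),-1).reshape(-1,2)
g=g[c["depth"][g[:,1],g[:,0]]>0]
p=cloud(c,g)
for n,xy in dict(white=(575,-255),brown=(475,-262)).items():
    for lo,hi in((122,140),(92,103)):
        m=(np.hypot(p[:,0]-xy[0],p[:,1]-xy[1])<25)&(p[:,2]>lo)&(p[:,2]<hi)
        if m.sum()>3:
            (x,y),r=cv2.minEnclosingCircle(p[m][:,:2].astype(np.float32)); print(n,lo,m.sum(),round(x,1),round(y,1),round(r,1),p[m].mean(0).round(1),g[m].mean(0))
E
```

```text
[ 540.39139125 -263.73029452  248.89559045] [[0.43, -0.86, -0.29, 614.85], [-0.9, -0.41, -0.13, -229.53], [-0.0, 0.32, -0.95, 373.26], [0.0, 0.0, 0.0, 1.0]]
white 122 326 574.5 -256.0 8.1 [ 574.7 -255.7  128.2] [264.23006135 154.39570552]
white 92 702 574.4 -256.0 17.1 [ 577.2 -253.9   95.9] [262.79059829 144.10541311]
brown 122 270 474.5 -262.9 8.2 [ 475.9 -262.8  127.6] [223.15555556 256.50740741]
brown 92 562 474.7 -263.0 17.3 [ 479.7 -261.8   96. ] [227.03380783 236.90391459]
```

View pics/w1.png

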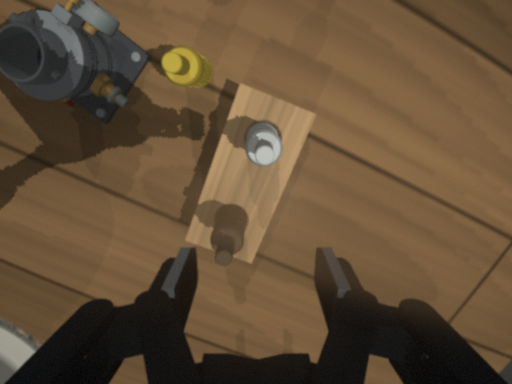

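The wrist picture shows the white stem at (264,152), brown at (223,256), yellow at (175,62), and the tower mouth at (20,50). Stem is at (574.5, -256).

Request:
{"fn": "step_arm", "kwargs": {
  "steps": [
    [[0.08, -0.34, 0], 0, 0.3],
    [[0.08, -0.34, 0.3], 0, 0.3],
    [[0.08, -0.34, 0.6], 0, 0.3],
    [[0.08, -0.34, 0.6], 0, 0.3],
    [[0.08, -0.34, 0.6], 0, 0.3],
    [[0.08, -0.34, 0.6], 0, 0.3]
  ]
}}

```text
clock: 2.35
position: [575.0, -257.2, 190.7]
eef_rot: [[0.427, -0.904, 0.003], [-0.904, -0.427, 0.002], [-0.0, -0.004, -1.0]]
force: [-0.3, -0.6, -0.0]
gripper_width: 59.9
```

Request:
{"fn": "step_arm", "kwargs": {
  "steps": [
    [[-0.01, 0, 0.3], 0, 0.3],
    [[-0.01, 0, 0.55], 0, 0.3],
    [[-0.01, 0, 0.7], 0, 0.3],
    [[-0.01, 0, 0.7], 0, 0.3],
    [[-0.01, 0, 0.7], 0, 0.3],
    [[-0.01, 0, 0.7], 0, 0.6],
    [[-0.01, 0, 0.7], 0, 1],
    [[-0.01, 0, 0.7], 0, 1],
    [[-0.01, 0, 0.7], 0, 1],
    [[-0.01, 0, 0.7], 0, 1],
    [[-0.01, 0, 0.7], 0, 1],
    [[-0.01, 0, 0.7], 0, 1]
  ]
}}

```text
clock: 3.55
position: [575.2, -256.2, 121.5]
eef_rot: [[0.427, -0.904, 0.004], [-0.904, -0.427, 0.002], [0.0, -0.004, -1.0]]
force: [-0.5, 1.5, 7.7]
gripper_width: 14.7
```

Request:
{"fn": "step_arm", "kwargs": {
  "steps": [
    [[0, 0, -0.05], 0, 1],
    [[0, 0, -0.2], 0, 1],
    [[0, 0, -0.4], 0, 1],
    [[0, 0, -0.6], 0, 1],
    [[0, 0, -0.8], 0, 1],
    [[0, 0, -1], 0, 1],
    [[0, 0, -1], 0, 1]
  ]
}}

```text
clock: 4.25
position: [575.9, -257.0, 224.6]
eef_rot: [[0.427, -0.904, 0.008], [-0.904, -0.427, -0.001], [0.004, -0.007, -1.0]]
force: [-0.6, -0.6, -0.8]
gripper_width: 14.6
```

Request:
{"fn": "step_arm", "kwargs": {
  "steps": [
    [[0, 0, -0.2], 0, 1],
    [[0, 0, -0.4], 0, 1],
    [[0, 0, -0.45], 0, 1],
    [[0, 0, -0.45], 0, 1],
    [[0, 0, -0.45], 0, 1]
  ]
}}

```text
clock: 4.75
position: [575.1, -256.7, 268.2]
eef_rot: [[0.427, -0.904, 0.007], [-0.904, -0.427, 0.0], [0.003, -0.006, -1.0]]
force: [-0.1, -0.1, -1.2]
gripper_width: 14.8
```

Request:
{"fn": "step_arm", "kwargs": {
  "steps": [
    [[-0.3, -0.12, 0], 0, 1],
    [[-0.6, -0.25, 0], 0, 1],
    [[-0.92, -0.38, 0], 0, 1],
    [[-0.92, -0.38, 0], 0, 1],
    [[-0.92, -0.38, 0], 0, 1],
    [[-0.92, -0.38, 0], 0, 1]
  ]
}}

```text
clock: 5.35
position: [570.0, -157.8, 267.5]
eef_rot: [[0.427, -0.904, 0.006], [-0.904, -0.427, 0.0], [0.002, -0.005, -1.0]]
force: [-0.3, 0.8, -0.7]
gripper_width: 14.5
```

```bash
cat > tower.py <<'E'
from h import *
from scipy.optimize import least_squares
c=cam("wrist"); s=env.observe(); print(s["position"],s["force"],s["eef_rot"].round(3).tolist())
g=np.stack(np.meshgrid(np.arange(512),np.arange(384)),-1).reshape(-1,2)
g=g[c["depth"][g[:,1],g[:,0]]>0]; p=cloud(c,g)
m0=(np.hypot(p[:,0]-565,p[:,1]+50)<40)
print("hist",np.histogram(p[m0][:,2],bins=[0,80,92,98,116,119,122,125,128,131,200]))
m=m0&(p[:,2]>121)&(p[:,2]<130)
q=p[m][:,:2]; print(m.sum(),"mean z",p[m][:,2].mean(), "px",g[m].mean(0),g[m].min(0),g[m].max(0))
if m.sum()>20:
    print("minenc",cv2.minEnclosingCircle(q.astype(np.float32)))
    f=least_squares(lambda v:np.hypot(q[:,0]-v[0],q[:,1]-v[1])-21,[565,-50],loss="soft_l1");print("fit r21",f.x)
# held cartridge
T=np.eye(4);T[:3,:3]=s["eef_rot"];T[:3,3]=s["position"]
k=np.c_[p,np.ones(len(p))]@np.linalg.inv(T).T
k_=(np.hypot(k[:,0],k[:,1])<26)&(k[:,2]>12)&(k[:,2]<125)
print("held n",k_.sum())
for a in range(10,125,10):
    w=k_&(k[:,2]>a)&(k[:,2]<a+10)
    if w.sum()>20: print(a,w.sum(),k[w].min(0)[:2].round(1),k[w].max(0)[:2].round(1))
cv2.imwrite("pics/w2.png",c["img"])
E
python3 tower.py
```

```text
[ 570.0425219  -158.05560542  267.68890134] [ 0.12751127 -0.58739728 -0.46000112] [[0.426, -0.905, 0.006], [-0.905, -0.426, 0.0], [0.003, -0.006, -1.0]]
hist (array([1392,  372, 2057,  816,  143,  254,  471,    7,    0,    0]), array([  0,  80,  92,  98, 116, 119, 122, 125, 128, 131, 200]))
567 mean z 123.06554982299093 px [139.67548501 138.79717813] [114 114] [165 165]
minenc ((566.1306762695312, -48.675559997558594), 22.89759635925293)
fit r21 [566.00324556 -48.77875634]
held n 3194
10 317 [-18.1 -11.2] [19.2 -2. ]
20 1111 [-16.4 -16.3] [16.8  1.8]
30 326 [-15.7 -16.3] [16.8 -2.7]
40 304 [-15.5 -16. ] [15.7 -4.6]
50 269 [-16.6 -16.1] [16.3 -0.1]
60 233 [-16.4 -16.2] [16.2 -1.4]
70 200 [-15.8 -16. ] [15.4 -4.1]
80 178 [-16.1 -15.9] [16.6 -0.4]
90 181 [-16.6 -16. ] [16.2 -1.5]
100 75 [-16.1 -16.1] [15.4 -4.9]
```

View pics/w2.png

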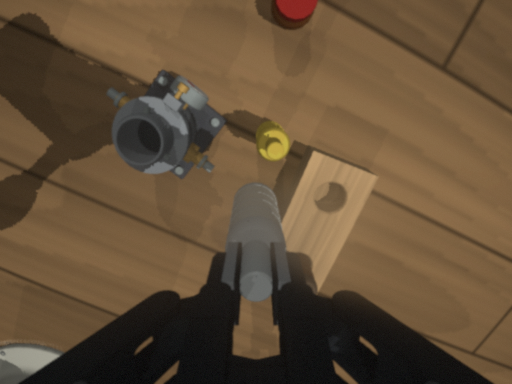

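The picture shows the cartridge held straight at (258,240) and the tower mouth at (140,138). Rim centre is (566.0, -48.8).

Request:
{"fn": "step_arm", "kwargs": {
  "steps": [
    [[-0.3, -0.13, 0], 0, 1],
    [[-0.6, -0.26, 0], 0, 1],
    [[-0.85, -0.37, 0], 0, 1],
    [[-1.0, -0.435, 0], 0, 1],
    [[-1.0, -0.435, 0], 0, 1],
    [[-1.0, -0.435, 0], 0, 1],
    [[-1.0, -0.435, 0], 0, 1]
  ]
}}

```text
clock: 6.1
position: [566.9, -50.2, 267.6]
eef_rot: [[0.426, -0.905, 0.006], [-0.905, -0.426, -0.0], [0.003, -0.006, -1.0]]
force: [0.5, 0.3, -1.5]
gripper_width: 14.7
```

```bash
sed -i 's/w2.png/w3.png/' tower.py; python3 tower.py
```

```text
[566.89325395 -50.15453449 267.58980012] [ 0.28203183  0.51032632 -1.25705527] [[0.425, -0.905, 0.006], [-0.905, -0.425, -0.0], [0.003, -0.006, -1.0]]
hist (array([ 923,  148, 1737,  337,   59,  141,  282,    4,    0,  657]), array([  0,  80,  92,  98, 116, 119, 122, 125, 128, 131, 200]))
335 mean z 123.09139741545809 px [250.30149254 176.6238806 ] [227 163] [276 201]
minenc ((565.971923828125, -47.89918518066406), 22.673206329345703)
fit r21 [565.70912197 -48.31576178]
held n 3186
10 305 [-18.3 -11.2] [17.9 -1.9]
20 1127 [-16.2 -16.4] [17.2  2.3]
30 312 [-15.6 -16.5] [17.4 -1.6]
40 304 [-15.4 -15.9] [16.2 -4. ]
50 273 [-16.3 -16.1] [17.3  0.7]
60 237 [-16.2 -16. ] [17.2  0.5]
70 195 [-15.4 -15.8] [15.8 -4.3]
80 179 [-15.9 -15.9] [16.8 -1.1]
90 179 [-16.4 -15.8] [16.5 -1. ]
100 75 [-15.7 -16.1] [15.8 -4.9]
```

Request:
{"fn": "step_arm", "kwargs": {
  "steps": [
    [[-0.026, 0, 0], 0, 1],
    [[-0.026, 0, 0.1], 0, 1],
    [[-0.026, 0, 0.2], 0, 1],
    [[-0.026, 0, 0.28], 0, 1],
    [[-0.026, 0, 0.36], 0, 1],
    [[-0.026, 0, 0.42], 0, 1],
    [[-0.026, 0, 0.48], 0, 1],
    [[-0.026, 0, 0.54], 0, 1],
    [[-0.026, 0, 0.6], 0, 1],
    [[-0.026, 0, 0.6], 0, 1]
  ]
}}

```text
clock: 7.15
position: [565.8, -47.7, 206.8]
eef_rot: [[0.425, -0.905, 0.005], [-0.905, -0.425, 0.0], [0.002, -0.005, -1.0]]
force: [0.2, 0.0, -1.5]
gripper_width: 14.4
```

Request:
{"fn": "step_arm", "kwargs": {
  "steps": [
    [[0, 0, 0.1], 0, 1],
    [[0, 0, 0.2], 0, 1],
    [[0, 0, 0.3], 0, 1],
    [[0, 0, 0.38], 0, 1],
    [[0, 0, 0.44], 0, 1],
    [[0, 0, 0.5], 0, 1],
    [[0, 0, 0.54], 0, 1],
    [[0, 0, 0.57], 0, 1],
    [[0, 0, 0.57], 0, 1]
  ]
}}

```text
clock: 8.05
position: [566.0, -47.7, 149.5]
eef_rot: [[0.425, -0.905, 0.005], [-0.905, -0.425, 0.0], [0.002, -0.004, -1.0]]
force: [0.6, 0.1, -1.3]
gripper_width: 14.6
```

Request:
{"fn": "step_arm", "kwargs": {
  "steps": [
    [[0, 0, 0.01], 0, 1],
    [[0, 0, 0.02], 0, 1],
    [[0, 0, 0.03], 0, 1],
    [[0, 0, 0.035], 0, 1],
    [[0, 0, 0.035], 0, 1]
  ]
}}

```text
clock: 8.55
position: [566.2, -47.7, 146.2]
eef_rot: [[0.425, -0.905, 0.005], [-0.905, -0.425, 0.0], [0.002, -0.005, -1.0]]
force: [-0.1, 0.1, 1.0]
gripper_width: 14.3
```

Seat contact felt (force rose from −1.3 to +1.0 N). Letting go.

Request:
{"fn": "step_arm", "kwargs": {
  "steps": [
    [[0, 0, 0], 0, 0.7],
    [[0, 0, 0], 0, 0.5],
    [[0, 0, 0], 0, 0.4],
    [[0, 0, 0], 0, 0.4],
    [[0, 0, 0], 0, 0.4],
    [[0, 0, -0.1], 0, 0.4],
    [[0, 0, -0.3], 0, 0.4],
    [[0, 0, -0.6], 0, 0.4],
    [[0, 0, -0.9], 0, 0.4],
    [[0, 0, -1], 0, 0.4],
    [[0, 0, -1], 0, 0]
  ]
}}

```text
clock: 9.65
position: [566.4, -47.9, 248.0]
eef_rot: [[0.425, -0.905, 0.008], [-0.905, -0.425, -0.001], [0.004, -0.007, -1.0]]
force: [0.2, -0.5, -0.1]
gripper_width: 64.0
```

```bash
python3 - <<'E'
from h import *
for n in("scene","wrist"):
    c=cam(n);g=np.stack(np.meshgrid(np.arange(512),np.arange(384)),-1).reshape(-1,2);g=g[c["depth"][g[:,1],g[:,0]]>0];p=cloud(c,g)
    m=(np.hypot(p[:,0]-566,p[:,1]+48)<16)&(p[:,2]>140)&(p[:,2]<165)
    if m.sum()>5: print(n,m.sum(),cv2.minEnclosingCircle(p[m][:,:2].astype(np.float32)),np.percentile(p[m][:,2],[50,90]))
    m=(np.hypot(p[:,0]-484,p[:,1]-302)<40)&(p[:,2]>48)
    if m.sum()>5: print(n,"cap",cv2.minEnclosingCircle(p[m][:,:2].astype(np.float32)))
    if n=="wrist": 
        mr=(np.hypot(p[:,0]-566,p[:,1]+48)<30)&(p[:,2]>121)&(p[:,2]<130)&(np.hypot(p[:,0]-566,p[:,1]+48)>17)
        if mr.sum()>5: print("rim",cv2.minEnclosingCircle(p[mr][:,:2].astype(np.float32)))
        cv2.imwrite("pics/w4.png",c["img"])
print(env.observe())
E
```

```text
scene 55 ((569.4988403320312, -47.162960052490234), 9.438791275024414) [151.28741247 154.75442457]
scene cap ((487.6418151855469, 302.3433837890625), 34.72357940673828)
wrist 436 ((565.8030395507812, -48.07536697387695), 8.337413787841797) [153.20353148 154.14960775]
rim ((566.1302490234375, -48.09046173095703), 22.92182731628418)
{'clock': 9.75, 'joint_pos': array([-1.08833913e+01,  2.36704523e+01,  8.57977295e+01,  6.24608109e-02,
        7.02861825e+01,  5.39183418e+01]), 'joint_vel': array([-4.02745469e-02,  8.31548925e-01,  6.95837337e-01,  3.69475670e-02,
       -1.21700891e-01,  4.67308771e-04]), 'tau': array([ 4.55597788e-02, -8.14980340e+01, -3.79482651e+01,  9.01952852e-03,
        8.86936043e-02,  2.71184854e-05]), 'position': array([565.26244631, -47.65819647, 245.62078311]), 'eef_rot': array([[ 4.25417417e-01, -9.04986534e-01,  4.40397798e-03],
       [-9.04995664e-01, -4.25420743e-01,  1.98300431e-04],
       [ 1.69408437e-03, -4.06994144e-03, -9.99990283e-01]]), 'force': array([-0.03779103,  0.78519994,  0.09390841]), 'torque': array([-0.00345984, -0.00333027, -0.04989628]), 'gripper_width': 78.29456632728169}
```

View pics/w4.png

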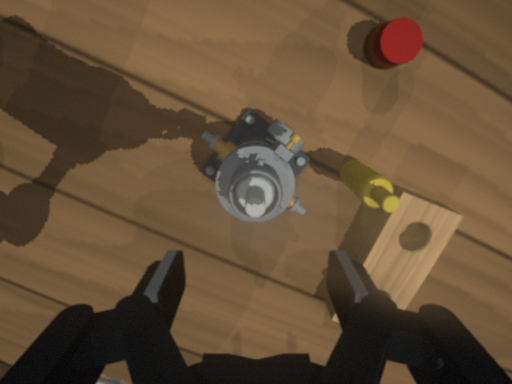

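The cartridge stem (256,192) stands in the tower neck, top at 154–155 mm and centred. Now to the cap.

Request:
{"fn": "step_arm", "kwargs": {
  "steps": [
    [[-0.45, -0.1, 0], 0, 0],
    [[-0.9, -0.19, 0], 0, 0],
    [[-1, -0.21, 0], 0, 0]
  ]
}}

```text
clock: 10.05
position: [539.7, 55.0, 244.1]
eef_rot: [[0.427, -0.904, 0.001], [-0.904, -0.427, 0.001], [-0.001, -0.001, -1.0]]
force: [-0.5, -0.4, 1.0]
gripper_width: 85.6
```

Request:
{"fn": "step_arm", "kwargs": {
  "steps": [
    [[-0.45, -0.1, 0], 0, 0],
    [[-0.9, -0.19, 0], 0, 0],
    [[-1, -0.21, 0], 0, 0]
  ]
}}

```text
clock: 10.35
position: [514.1, 157.5, 242.9]
eef_rot: [[0.43, -0.903, -0.002], [-0.903, -0.43, 0.001], [-0.002, 0.001, -1.0]]
force: [0.6, 0.4, -0.2]
gripper_width: 85.5
```

Request:
{"fn": "step_arm", "kwargs": {
  "steps": [
    [[-0.45, -0.1, 0], 0, 0],
    [[-0.9, -0.19, 0], 0, 0],
    [[-1, -0.21, 0], 0, 0],
    [[-1, -0.21, 0], 0, 0],
    [[-1, -0.21, 0], 0, 0]
  ]
}}

```text
clock: 10.85
position: [490.3, 255.9, 242.4]
eef_rot: [[0.43, -0.903, -0.002], [-0.903, -0.43, 0.001], [-0.002, 0.002, -1.0]]
force: [-1.1, -0.3, 0.3]
gripper_width: 85.1
```

```bash
cat > cap.py <<'E'
from h import *
c=cam("wrist");s=env.observe();R=np.array(s["eef_rot"]);print(s["position"],R.round(3).tolist())
h=cv2.cvtColor(c["img"],cv2.COLOR_BGR2HSV);m=cv2.inRange(h,(105,120,40),(130,255,255))
v,u=np.nonzero(m);g=np.c_[u,v];g=g[c["depth"][g[:,1],g[:,0]]>0];p=cloud(c,g)
print(len(g),np.percentile(p[:,2],[50,95]))
for lo in (10,48,54):
    k=(p[:,2]>lo); (x,y),r=cv2.minEnclosingCircle(p[k][:,:2].astype(np.float32))
    d=np.array([x,y,57])-s["position"]; print(lo,k.sum(),round(x,1),round(y,1),round(r,1),"tool delta",(R.T@d).round(1))
cv2.imwrite("pics/c.png",c["img"])
E
python3 cap.py
```

```text
[490.47751452 255.59302734 242.62706242] [[0.429, -0.903, -0.002], [-0.903, -0.429, 0.001], [-0.002, 0.002, -1.0]]
1474 [55.92104734 57.16861125]
10 1474 486.4 303.2 30.7 tool delta [-44.5 -17.  185.7]
48 1470 485.9 303.3 30.4 tool delta [-44.8 -16.7 185.7]
54 1421 484.9 303.9 29.3 tool delta [-45.7 -16.  185.7]
```

Request:
{"fn": "step_arm", "kwargs": {
  "steps": [
    [[-0.45, -0.16, 0.1], 0, 0],
    [[-0.45, -0.16, 0.5], 0, 0],
    [[-0.45, -0.16, 0.8], 0, 0],
    [[-0.45, -0.16, 0.8], 0, 0],
    [[-0.45, -0.16, 0.8], 0, 0],
    [[-0.45, -0.16, 0.8], 0, 0]
  ]
}}

```text
clock: 11.5
position: [486.6, 302.9, 164.3]
eef_rot: [[0.428, -0.904, -0.0], [-0.904, -0.428, 0.002], [-0.002, -0.001, -1.0]]
force: [0.4, -0.0, 0.4]
gripper_width: 85.6
```

```bash
python3 cap.py
```

```text
[486.55539065 303.0286628  164.41660213] [[0.428, -0.904, 0.0], [-0.904, -0.428, 0.002], [-0.002, -0.001, -1.0]]
42 [55.93761844 57.07961865]
10 42 492.8 307.4 19.4 tool delta [ -1.1  -7.4 107.4]
48 42 492.8 307.4 19.4 tool delta [ -1.1  -7.4 107.4]
54 42 492.8 307.4 19.4 tool delta [ -1.1  -7.4 107.4]
```

View pics/c.png

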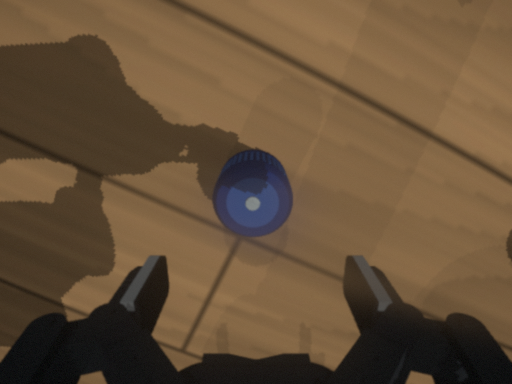

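The cap is in shade, seen at (252,193), with its white centre dot at (252,203). I measure by height instead of colour.

```bash
cat > cap2.py <<'E'
from h import *
c=cam("wrist");s=env.observe();R=np.array(s["eef_rot"]);print(s["position"])
m=cv2.inRange(c["img"],(130,130,120),(255,255,255));m[:170]=0;m[230:]=0;m[:,:225]=0;m[:,280:]=0
v,u=np.nonzero(m); q=plane(c,[[u.mean(),v.mean()]],57)[0]; print("dot",len(u),u.mean(),v.mean(),q.round(1),(R.T@(q-s["position"])).round(1))
g=np.stack(np.meshgrid(np.arange(180,330),np.arange(120,250)),-1).reshape(-1,2);g=g[c["depth"][g[:,1],g[:,0]]>0];p=cloud(c,g)
k=(p[:,2]>20)&(p[:,2]<60); (x,y),r=cv2.minEnclosingCircle(p[k][:,:2].astype(np.float32)); print(k.sum(),x,y,r,(R.T@(np.array([x,y,57])-s["position"])).round(1))
E
python3 cap2.py
```

```text
[486.39185555 303.09667444 164.28682649]
dot 109 252.69724770642202 203.38532110091742 [483.6 303.4  57. ] [ -1.3   2.5 107.3]
5192 483.3861389160156 303.8941955566406 33.315895080566406 [ -1.8   2.5 107.3]
```

Request:
{"fn": "step_arm", "kwargs": {
  "steps": [
    [[-0.015, 0.025, 0.05], 0, 0],
    [[-0.015, 0.025, 0.25], 0, 0],
    [[-0.015, 0.025, 0.5], 0, 0],
    [[-0.015, 0.025, 0.75], 0, 0],
    [[-0.015, 0.025, 0.9], 0, 0],
    [[-0.015, 0.025, 0.95], 0, 0],
    [[-0.015, 0.025, 0.95], 0, 0],
    [[-0.015, 0.025, 0.95], 0, 0]
  ]
}}

```text
clock: 12.4
position: [483.9, 303.8, 70.2]
eef_rot: [[0.428, -0.904, 0.001], [-0.904, -0.428, 0.002], [-0.002, -0.002, -1.0]]
force: [0.7, -0.7, -0.5]
gripper_width: 85.0
```

Request:
{"fn": "step_arm", "kwargs": {
  "steps": [
    [[0, 0, 0.2], 0, 0],
    [[0, 0, 0.36], 0, 0],
    [[0, 0, 0.36], 0, 0],
    [[0, 0, 0.36], 0, 0],
    [[0, 0, 0.36], 0, 0.15],
    [[0, 0, 0.36], 0, 0.3],
    [[0, 0, 0.36], 0, 1],
    [[0, 0, 0.36], 0, 1],
    [[0, 0, 0.36], 0, 1],
    [[0, 0, 0.36], 0, 1]
  ],
  "squeeze": 60
}}

```text
clock: 13.4
position: [484.5, 304.2, 35.7]
eef_rot: [[0.428, -0.904, 0.003], [-0.904, -0.428, 0.003], [-0.002, -0.004, -1.0]]
force: [-3.2, -1.9, 15.4]
gripper_width: 65.3
```

Request:
{"fn": "step_arm", "kwargs": {
  "steps": [
    [[0, 0, -0.1], 0, 1],
    [[0, 0, -0.35], 0, 1],
    [[0, 0, -0.7], 0, 1],
    [[0, 0, -1], 0, 1],
    [[0, 0, -1], 0, 1]
  ]
}}

```text
clock: 13.9
position: [486.1, 304.9, 140.4]
eef_rot: [[0.429, -0.903, 0.009], [-0.904, -0.429, 0.006], [-0.002, -0.011, -1.0]]
force: [0.2, 0.2, -2.2]
gripper_width: 65.0
```

Request:
{"fn": "step_arm", "kwargs": {
  "steps": [
    [[0, 0, -0.35], 0, 1],
    [[0, 0, -0.7], 0, 1],
    [[0, 0, -0.95], 0, 1],
    [[0, 0, -0.95], 0, 1]
  ]
}}

```text
clock: 14.3
position: [486.4, 304.8, 238.9]
eef_rot: [[0.429, -0.903, 0.015], [-0.903, -0.429, 0.009], [-0.002, -0.017, -1.0]]
force: [0.1, -0.2, -2.0]
gripper_width: 64.7
```

Request:
{"fn": "step_arm", "kwargs": {
  "steps": [
    [[0.35, 0.07, 0], 0, 1],
    [[0.7, 0.14, 0], 0, 1],
    [[1, 0.2, 0], 0, 1],
    [[1, 0.2, 0], 0, 1]
  ]
}}

```text
clock: 14.7
position: [511.4, 202.9, 237.5]
eef_rot: [[0.426, -0.905, 0.013], [-0.905, -0.426, 0.008], [-0.001, -0.015, -1.0]]
force: [0.3, 0.5, -2.3]
gripper_width: 65.0
```

Request:
{"fn": "step_arm", "kwargs": {
  "steps": [
    [[0.35, 0.07, 0], 0, 1],
    [[0.7, 0.14, 0], 0, 1],
    [[1, 0.2, 0], 0, 1],
    [[1, 0.2, 0], 0, 1]
  ]
}}

```text
clock: 15.1
position: [536.2, 101.4, 236.3]
eef_rot: [[0.424, -0.906, 0.012], [-0.906, -0.424, 0.007], [-0.001, -0.014, -1.0]]
force: [-1.0, 0.9, -2.8]
gripper_width: 64.7
```

Request:
{"fn": "step_arm", "kwargs": {
  "steps": [
    [[0.35, 0.07, 0], 0, 1],
    [[0.7, 0.14, 0], 0, 1],
    [[1, 0.2, 0], 0, 1],
    [[1, 0.2, 0], 0, 1],
    [[1, 0.2, 0], 0, 1]
  ]
}}

```text
clock: 15.6
position: [560.2, 2.7, 235.3]
eef_rot: [[0.423, -0.906, 0.011], [-0.906, -0.423, 0.007], [-0.002, -0.013, -1.0]]
force: [-0.6, -0.1, -1.3]
gripper_width: 65.3
```

```bash
cat > both.py <<'E'
from h import *
c=cam("wrist");s=env.observe();R=np.array(s["eef_rot"]);P=s["position"];print(P,R.round(3).tolist(),s["force"])
g=np.stack(np.meshgrid(np.arange(512),np.arange(384)),-1).reshape(-1,2);g=g[c["depth"][g[:,1],g[:,0]]>0];p=cloud(c,g);t=(p-P)@R
r=np.hypot(p[:,0]-566,p[:,1]+48)
m=(r<30)&(r>15)&(p[:,2]>121)&(p[:,2]<129)
if m.sum()>20: x,rr=cv2.minEnclosingCircle(p[m][:,:2].astype(np.float32)); print("rim",m.sum(),x,rr)
m=(r<14)&(p[:,2]>145)&(p[:,2]<160)
if m.sum()>20: x,rr=cv2.minEnclosingCircle(p[m][:,:2].astype(np.float32)); print("stem",m.sum(),x,rr)
m=(np.hypot(t[:,0],t[:,1])<38)&(t[:,2]>-35)&(t[:,2]<40)&(abs(t[:,0])<28)
print("top z tool",np.percentile(t[m][:,2],[2,10,30]))
k=m&(abs(t[:,2]-np.percentile(t[m][:,2],10))<2)
(x,y),rr=cv2.minEnclosingCircle(t[k][:,:2].astype(np.float32));print("cap top in tool",k.sum(),x,y,rr,"min y",t[m][:,1].min(), g[k].mean(0))
n=m; cv2.imwrite("pics/both.png",c["img"])
E
python3 both.py
```

```text
[560.03820421   3.22316994 235.37584872] [[0.424, -0.906, 0.011], [-0.906, -0.424, 0.007], [-0.002, -0.013, -1.0]] [-0.08391822 -0.06354072 -1.70665409]
rim 328 (568.0592041015625, -48.36005401611328) 22.437559127807617
stem 355 (565.4696655273438, -48.219173431396484) 8.609085083007812
top z tool [-21.3754109  -20.53606006 -19.93868581]
cap top in tool 12794 1.640350580215454 0.526820957660675 30.215063095092773 min y -32.20283940317077 [254.61614819 300.09160544]
```

View pics/both.png

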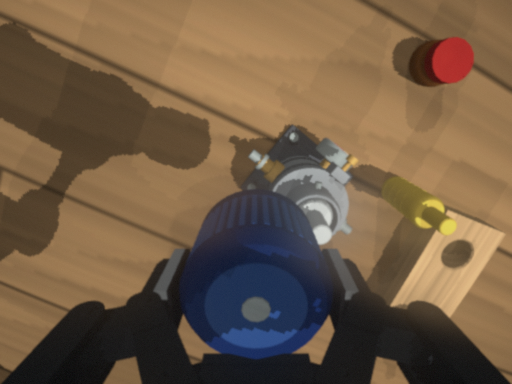

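Cap held level, its dot at (256,308); the tower and stem show at (318,215). Moving over the axis.

Request:
{"fn": "step_arm", "kwargs": {
  "steps": [
    [[0.25, 0.08, 0], 0, 1],
    [[0.49, 0.16, 0], 0, 1],
    [[0.49, 0.16, 0], 0, 1],
    [[0.49, 0.16, 0], 0, 1],
    [[0.49, 0.16, 0.1], 0, 1],
    [[0.49, 0.16, 0.2], 0, 1],
    [[0.49, 0.16, 0.2], 0, 1],
    [[0.49, 0.16, 0.2], 0, 1]
  ]
}}

```text
clock: 16.45
position: [566.3, -47.3, 214.6]
eef_rot: [[0.424, -0.905, 0.01], [-0.905, -0.424, 0.008], [-0.003, -0.013, -1.0]]
force: [-0.3, -1.0, -0.8]
gripper_width: 64.7
```

Request:
{"fn": "step_arm", "kwargs": {
  "steps": [
    [[0.003, 0.01, 0.1], 0, 1],
    [[0.003, 0.01, 0.2], 0, 1],
    [[0.003, 0.01, 0.3], 0, 1],
    [[0.003, 0.01, 0.4], 0, 1],
    [[0.003, 0.01, 0.48], 0, 1],
    [[0.003, 0.01, 0.53], 0, 1],
    [[0.003, 0.01, 0.53], 0, 1],
    [[0.003, 0.01, 0.53], 0, 1]
  ]
}}

```text
clock: 17.25
position: [566.2, -47.7, 161.7]
eef_rot: [[0.424, -0.905, 0.01], [-0.905, -0.424, 0.008], [-0.002, -0.013, -1.0]]
force: [-0.5, 0.5, -1.3]
gripper_width: 65.3
```

Request:
{"fn": "step_arm", "kwargs": {
  "steps": [
    [[0, 0, 0.03], 0, 1],
    [[0, 0, 0.06], 0, 1],
    [[0, 0, 0.09], 0, 1],
    [[0, 0, 0.12], 0, 1],
    [[0, 0, 0.15], 0, 1],
    [[0, 0, 0.16], 0, 1],
    [[0, 0, 0.16], 0, 1]
  ]
}}

```text
clock: 17.95
position: [566.3, -47.5, 145.5]
eef_rot: [[0.424, -0.905, 0.01], [-0.905, -0.424, 0.008], [-0.003, -0.012, -1.0]]
force: [0.2, -0.1, -1.8]
gripper_width: 65.0
```

Request:
{"fn": "step_arm", "kwargs": {
  "steps": [
    [[0, 0, 0.01], 0, 1],
    [[0, 0, 0.02], 0, 1],
    [[0, 0, 0.03], 0, 1],
    [[0, 0, 0.03], 0, 1],
    [[0, 0, 0.03], 0, 1]
  ]
}}

```text
clock: 18.45
position: [566.3, -47.5, 142.5]
eef_rot: [[0.424, -0.905, 0.01], [-0.905, -0.424, 0.008], [-0.003, -0.012, -1.0]]
force: [-0.0, -0.6, -2.4]
gripper_width: 64.9
```

Request:
{"fn": "step_arm", "kwargs": {
  "steps": [
    [[0, 0, 0.01], 0, 1],
    [[0, 0, 0.02], 0, 1],
    [[0, 0, 0.02], 0, 1]
  ]
}}

```text
clock: 18.75
position: [566.5, -47.5, 140.7]
eef_rot: [[0.424, -0.905, 0.011], [-0.905, -0.424, 0.008], [-0.002, -0.013, -1.0]]
force: [-0.6, 0.4, 3.5]
gripper_width: 65.0
```

Land resting on the pins at TCP z ≈ 141. Turning gently with a lighter grip, so it would slip rather than force.

Request:
{"fn": "step_arm", "kwargs": {
  "steps": [
    [[0, 0, 0.004], -0.03, 1],
    [[0, 0, 0.004], -0.058, 1],
    [[0, 0, 0.004], -0.058, 1]
  ],
  "squeeze": 30
}}

```text
clock: 19.05
position: [566.7, -47.4, 140.6]
eef_rot: [[0.503, -0.864, 0.011], [-0.864, -0.503, 0.008], [-0.001, -0.013, -1.0]]
force: [-0.4, 0.1, 5.2]
gripper_width: 64.7
```

Request:
{"fn": "step_arm", "kwargs": {
  "steps": [
    [[0, 0, 0.006], -0.03, 1],
    [[0, 0, 0.006], -0.058, 1],
    [[0, 0, 0.006], -0.058, 1]
  ]
}}

```text
clock: 19.35
position: [567.1, -47.3, 140.6]
eef_rot: [[0.577, -0.816, 0.012], [-0.816, -0.577, 0.008], [0.001, -0.014, -1.0]]
force: [-0.9, 2.4, 7.9]
gripper_width: 64.7
```

Request:
{"fn": "step_arm", "kwargs": {
  "steps": [
    [[0, 0, 0.006], -0.03, 1],
    [[0, 0, 0.006], -0.058, 1],
    [[0, 0, 0.006], -0.058, 1]
  ]
}}

```text
clock: 19.65
position: [567.2, -46.9, 140.5]
eef_rot: [[0.648, -0.762, 0.013], [-0.762, -0.648, 0.008], [0.002, -0.015, -1.0]]
force: [-2.1, 3.5, 10.6]
gripper_width: 65.4
```

Request:
{"fn": "step_arm", "kwargs": {
  "steps": [
    [[-0.005, 0.003, 0], -0.03, 1],
    [[-0.005, 0.003, 0], -0.058, 1],
    [[-0.005, 0.003, 0], -0.058, 1]
  ]
}}

```text
clock: 19.95
position: [566.7, -46.6, 140.7]
eef_rot: [[0.712, -0.702, 0.013], [-0.702, -0.712, 0.008], [0.004, -0.015, -1.0]]
force: [-0.4, 1.4, 4.9]
gripper_width: 65.1
```

Request:
{"fn": "step_arm", "kwargs": {
  "steps": [
    [[0, 0, 0], -0.03, 1],
    [[0, 0, 0], -0.058, 1],
    [[0, 0, 0], -0.058, 1]
  ]
}}

```text
clock: 20.25
position: [566.8, -46.6, 140.7]
eef_rot: [[0.77, -0.638, 0.013], [-0.638, -0.77, 0.008], [0.005, -0.015, -1.0]]
force: [-1.0, 0.6, 3.3]
gripper_width: 64.9
```

Request:
{"fn": "step_arm", "kwargs": {
  "steps": [
    [[0, 0, 0], -0.03, 1],
    [[0, 0, 0], -0.058, 1],
    [[0, 0, 0], -0.058, 1]
  ]
}}

```text
clock: 20.55
position: [566.9, -46.6, 140.8]
eef_rot: [[0.822, -0.569, 0.013], [-0.57, -0.822, 0.008], [0.006, -0.014, -1.0]]
force: [-0.3, 0.5, 2.3]
gripper_width: 64.8
```

Request:
{"fn": "step_arm", "kwargs": {
  "steps": [
    [[0, 0, 0.004], -0.03, 1],
    [[0, 0, 0.004], -0.058, 1],
    [[0, 0, 0.004], -0.058, 1]
  ]
}}

```text
clock: 20.85
position: [566.9, -46.5, 140.6]
eef_rot: [[0.868, -0.497, 0.014], [-0.497, -0.868, 0.008], [0.008, -0.014, -1.0]]
force: [-1.4, 2.2, 5.4]
gripper_width: 64.5
```

Request:
{"fn": "step_arm", "kwargs": {
  "steps": [
    [[0, 0, 0.003], -0.03, 1],
    [[0, 0, 0.003], -0.058, 1],
    [[0, 0, 0.003], -0.058, 1]
  ]
}}

```text
clock: 21.15
position: [566.8, -46.4, 140.6]
eef_rot: [[0.907, -0.421, 0.013], [-0.421, -0.907, 0.008], [0.009, -0.013, -1.0]]
force: [-2.1, 3.0, 8.4]
gripper_width: 65.3
```

Request:
{"fn": "step_arm", "kwargs": {
  "steps": [
    [[0, 0, 0.003], -0.03, 1],
    [[0, 0, 0.003], -0.058, 1],
    [[0, 0, 0.003], -0.058, 1]
  ]
}}

```text
clock: 21.45
position: [566.7, -46.2, 140.6]
eef_rot: [[0.94, -0.342, 0.013], [-0.342, -0.94, 0.009], [0.01, -0.013, -1.0]]
force: [-2.1, 1.7, 8.8]
gripper_width: 64.6
```

Request:
{"fn": "step_arm", "kwargs": {
  "steps": [
    [[-0.003, 0, 0.001], -0.03, 1],
    [[-0.003, 0, 0.001], -0.058, 1],
    [[-0.003, 0, 0.001], -0.058, 1]
  ]
}}

```text
clock: 21.75
position: [566.3, -46.2, 140.6]
eef_rot: [[0.965, -0.26, 0.013], [-0.26, -0.966, 0.008], [0.011, -0.012, -1.0]]
force: [-1.3, -0.2, 7.0]
gripper_width: 64.9
```

Request:
{"fn": "step_arm", "kwargs": {
  "steps": [
    [[0, 0, 0.002], -0.03, 1],
    [[0, 0, 0.002], -0.058, 1],
    [[0, 0, 0.002], -0.058, 1]
  ]
}}

```text
clock: 22.05
position: [566.3, -46.2, 140.7]
eef_rot: [[0.984, -0.176, 0.013], [-0.177, -0.984, 0.008], [0.012, -0.011, -1.0]]
force: [-1.1, 1.4, 6.5]
gripper_width: 64.9
```

Request:
{"fn": "step_arm", "kwargs": {
  "steps": [
    [[0, 0, 0.002], -0.03, 1],
    [[0, 0, 0.002], -0.058, 1],
    [[0, 0, 0.002], -0.058, 1]
  ]
}}

```text
clock: 22.35
position: [566.3, -46.2, 140.7]
eef_rot: [[0.996, -0.092, 0.014], [-0.092, -0.996, 0.008], [0.013, -0.01, -1.0]]
force: [-1.1, 0.9, 6.4]
gripper_width: 64.9
```

Request:
{"fn": "step_arm", "kwargs": {
  "steps": [
    [[0, 0, 0.002], -0.03, 1],
    [[0, 0, 0.002], -0.058, 1],
    [[0, 0, 0.002], -0.058, 1]
  ]
}}

```text
clock: 22.65
position: [566.2, -46.2, 140.7]
eef_rot: [[1.0, -0.006, 0.013], [-0.006, -1.0, 0.008], [0.013, -0.008, -1.0]]
force: [-1.9, 1.1, 6.9]
gripper_width: 64.9
```

Request:
{"fn": "step_arm", "kwargs": {
  "steps": [
    [[0, 0, 0.002], -0.03, 1],
    [[0, 0, 0.002], -0.058, 1],
    [[0, 0, 0.002], -0.058, 1]
  ]
}}

```text
clock: 22.95
position: [566.0, -46.2, 140.7]
eef_rot: [[0.997, 0.08, 0.013], [0.08, -0.997, 0.008], [0.014, -0.007, -1.0]]
force: [-2.7, -0.2, 5.5]
gripper_width: 64.9
```

Request:
{"fn": "step_arm", "kwargs": {
  "steps": [
    [[0, 0, 0.002], -0.03, 1],
    [[0, 0, 0.002], -0.058, 1],
    [[0, 0, 0.002], -0.058, 1]
  ]
}}

```text
clock: 23.25
position: [565.9, -46.4, 140.5]
eef_rot: [[0.986, 0.164, 0.013], [0.164, -0.986, 0.008], [0.014, -0.006, -1.0]]
force: [-2.3, -2.1, 2.9]
gripper_width: 64.9
```

Request:
{"fn": "step_arm", "kwargs": {
  "steps": [
    [[0, 0, 0.006], -0.02, 1],
    [[0, 0, 0.006], -0.02, 1],
    [[0, 0, 0.006], -0.02, 1]
  ]
}}

```text
clock: 23.55
position: [566.0, -46.5, 140.0]
eef_rot: [[0.981, 0.192, 0.013], [0.192, -0.981, 0.008], [0.014, -0.005, -1.0]]
force: [-2.3, -1.5, 6.7]
gripper_width: 64.7
```

Request:
{"fn": "step_arm", "kwargs": {
  "steps": [
    [[0, 0, 0.006], -0.02, 1],
    [[0, 0, 0.006], -0.02, 1],
    [[0, 0, 0.006], -0.02, 1]
  ]
}}

```text
clock: 23.85
position: [565.7, -46.6, 139.3]
eef_rot: [[0.975, 0.22, 0.013], [0.22, -0.976, 0.007], [0.014, -0.004, -1.0]]
force: [-3.3, -2.1, 2.5]
gripper_width: 65.0
```

Dropping: the slots are over the pins. Now pushing down without turning.

Request:
{"fn": "step_arm", "kwargs": {
  "steps": [
    [[0, 0, 0.005], 0, 1],
    [[0, 0, 0.01], 0, 1],
    [[0, 0, 0.015], 0, 1],
    [[0, 0, 0.015], 0, 1]
  ],
  "squeeze": 60
}}

```text
clock: 24.25
position: [565.7, -46.8, 138.3]
eef_rot: [[0.976, 0.219, 0.013], [0.219, -0.976, 0.007], [0.014, -0.004, -1.0]]
force: [-4.1, -2.5, 11.6]
gripper_width: 64.8
```

Request:
{"fn": "step_arm", "kwargs": {
  "steps": [
    [[-0.004, 0.002, 0], -0.015, 1],
    [[-0.004, 0.002, 0], -0.03, 1],
    [[-0.004, 0.002, 0], -0.03, 1]
  ]
}}

```text
clock: 24.55
position: [565.4, -47.0, 138.2]
eef_rot: [[0.965, 0.263, 0.013], [0.263, -0.965, 0.007], [0.014, -0.004, -1.0]]
force: [-0.5, -0.2, 3.1]
gripper_width: 64.6
```

```bash
python3 -c "
from h import *
for i in range(3):
  s=env.observe();print(s['position'].round(2),s['force'].round(1),s['torque'].round(3))"
```

```text
[565.38 -47.01 138.16] [-0.5 -0.2  3.1] [0.102 0.288 0.035]
[565.38 -47.01 138.16] [-0.5 -0.2  3.1] [0.102 0.288 0.035]
[565.38 -47.01 138.16] [-0.5 -0.2  3.1] [0.102 0.288 0.035]
```

Freed up (3 N, little side force). Push on.

Request:
{"fn": "step_arm", "kwargs": {
  "steps": [
    [[0, 0, 0.007], 0, 1],
    [[0, 0, 0.014], 0, 1],
    [[0, 0, 0.02], 0, 1],
    [[0, 0, 0.02], 0, 1]
  ]
}}

```text
clock: 24.95
position: [565.3, -46.9, 136.0]
eef_rot: [[0.965, 0.263, 0.013], [0.263, -0.965, 0.007], [0.014, -0.004, -1.0]]
force: [-2.1, 0.6, 4.0]
gripper_width: 64.7
```

Request:
{"fn": "step_arm", "kwargs": {
  "steps": [
    [[0, 0, 0.008], 0, 1],
    [[0, 0, 0.016], 0, 1],
    [[0, 0, 0.024], 0, 1],
    [[0, 0, 0.03], 0, 1],
    [[0, 0, 0.03], 0, 1]
  ]
}}

```text
clock: 25.45
position: [565.4, -46.9, 133.1]
eef_rot: [[0.965, 0.263, 0.013], [0.262, -0.965, 0.007], [0.014, -0.004, -1.0]]
force: [-2.7, 0.5, 6.5]
gripper_width: 64.9
```

Request:
{"fn": "step_arm", "kwargs": {
  "steps": [
    [[0, 0, 0.008], 0, 1],
    [[0, 0, 0.016], 0, 1],
    [[0, 0, 0.02], 0, 1],
    [[0, 0, 0.02], 0, 1]
  ]
}}

```text
clock: 25.85
position: [565.5, -46.9, 131.3]
eef_rot: [[0.965, 0.262, 0.013], [0.262, -0.965, 0.007], [0.014, -0.004, -1.0]]
force: [-3.5, 0.5, 9.2]
gripper_width: 65.1
```

Request:
{"fn": "step_arm", "kwargs": {
  "steps": [
    [[0, 0, 0.005], 0, 1],
    [[0, 0, 0.01], 0, 1],
    [[0, 0, 0.01], 0, 1]
  ]
}}

```text
clock: 26.15
position: [565.5, -46.9, 131.1]
eef_rot: [[0.965, 0.262, 0.013], [0.262, -0.965, 0.007], [0.015, -0.003, -1.0]]
force: [-6.7, 1.8, 21.7]
gripper_width: 64.6
```

Hard stop at z 131.1, exactly 10 mm below the pin contact. Check cap height with the cameras.

```bash
python3 - <<'E'
from h import *
c=cam("wrist");s=env.observe();R=np.array(s["eef_rot"]);P=s["position"];print(P.round(2),s["force"].round(1),s["torque"].round(2))
g=np.stack(np.meshgrid(np.arange(160,350),np.arange(180,370)),-1).reshape(-1,2);g=g[c["depth"][g[:,1],g[:,0]]>0];p=cloud(c,g)
r=np.hypot(p[:,0]-566,p[:,1]+48);m=(r<26)&(p[:,2]>140)&(p[:,2]<175);print("cap top wrist",m.sum(),np.median(p[m][:,2]))
A=np.c_[p[m][:,:2]-[566,-48],np.ones(m.sum())];k=abs(p[m][:,2]-np.median(p[m][:,2]))<3;print("plane",np.linalg.lstsq(A[k],p[m][k][:,2],rcond=None)[0])
m=(r>32)&(r<70)&(p[:,2]>85)&(p[:,2]<105);print("shoulder?",m.sum(),np.median(p[m][:,2]) if m.sum() else 0)
e=cam("scene");cv2.imwrite("pics/end.png",np.hstack([cv2.resize(e["img"][130:310,90:290],(400,360)),cv2.resize(c["img"],(400,360))]))
E
```

```text
[565.55 -46.9  131.14] [-6.8  1.  21.1] [0.17 1.52 0.13]
cap top wrist 10480 151.4414649230664
plane [1.42240075e-02 1.55167779e-03 1.51468824e+02]
shoulder? 2222 93.7431528961824
```

View pics/end.png

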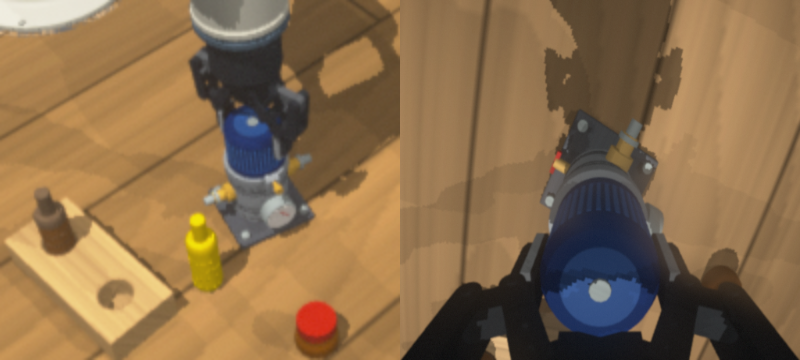

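The end view shows the cap flush on the shoulder under the gripper. Its top is at 151.4 mm (152 expected), tilted about 0.014 rad. The brown cartridge and the jar are undisturbed.

```bash
python3 -c "
from h import *
print(env.job_done()); s=env.observe();print(s['clock'],s['position'].round(2),s['force'].round(1),s['gripper_width'])"
```

```text
the job is handed in; nothing more can be done
None
the job is handed in; nothing more can be done
```

I lowered the white cartridge onto the seat in the tower and let go of it. The wrist camera then showed it centred, with its stem top at about 154 mm. I set the blue cap over the neck and turned it about 80° until its slots dropped over the pins. I then pushed it home and handed the job in at about 26 s, still gripping it at 60 N and pushing down with about 21 N.

- **Cap home:** it came to a hard stop 10 mm below where it had rested on the pins. The camera put its top at 151.4 mm (152 expected) and the shoulder at 93.7 mm (95 expected), which is within the calibration error. The tilt was about 0.014 rad.
- **Side load:** about 7 N of sideways force remained on the cap at the end.
- **Slots:** on the first push the cap rubbed at the slot edge (about 12 N). A further 2.5° of turn and a 0.4 mm shift freed it.
- **Not measured directly:** I did not measure the cap's centring once it was home, or the seat's travel. The seat is inferred from the cap height. A reading after hand-in was refused.
- **Other objects:** the brown cartridge and jar looked undisturbed in the final view. The wrench was outside that view, and the arm never went near it.

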